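Lay the lock barrel in the V cradle and hold the plug follower level above it

TASK

Get the lock barrel ready for pushing out its plug: lay the upright brass barrel on its side in the V cradle, resting in both V supports, and let go of it. Then draw the plug follower (the plain metal rod, not the marker pen) up out of the wooden holder, turn it level, and hold it raised about 10 cm directly above the barrel and lined up with it. Finish while still holding the follower there in the gripper, touching nothing else with it; leave the pen standing in the holder.

Things in the scene. Friction and masses are not known exactly. Their poses are not given: they have to be found in the camera images.
- barrel_mid (a point): Centre of the lock barrel, a loose brass tube 32 mm in diameter and 110 mm long, about 0.28 kg, with a 15 mm bore at each end; it stands upright on the bench on one end, so this point is 55 mm up. Its own z axis runs along the tube; both ends are alike.
- cradle_axis (a point): Where the centre of the barrel belongs when it lies in the V cradle: 50 mm above the bench, half-way between the two V supports. The cradle is fixed: a plywood base 100 x 56 mm, 8 mm thick, with two aluminium V supports (90 degree V, each 12 mm thick, centred 36 mm either side of this point along x, so 60 mm is free between them; their tops are 48 mm wide and end about 4 mm below this point). The x axis, level, is the direction in which the barrel must lie; z is up.
- holder: Wooden holder block fixed on the bench, 110 (x) x 50 (y) x 50 (z) mm; its origin is the centre of its underside. Two upright square blind holes, 15 mm wide and 40 mm deep, 35 mm either side of the centre along its x; one holds the plug follower and the other the marker pen (which is in which varies).
- follower_mid (a point): Centre of the plug follower, a loose plain bare-metal rod 12 mm in diameter and 100 mm long, 60 g. It stands upright in one of the holder's holes, 40 mm deep, with the upper 60 mm out (top about 110 mm above the bench), leaning a few degrees at most. Its own x axis runs along the rod (up at the start); both ends are alike.
- pen_mid (a point): Centre of the marker pen, 13 mm in diameter and 129 mm long, that stands in the holder's other hole with 89 mm out (top about 139 mm above the bench). Its own y axis runs along the pen. Leave it there.

How it is judged:
By the outcome, as a careful person would: the job done as asked, in the order asked, and still so for the second after the job is handed in, while the arm keeps its last pose, push and grip.
It also fails if it takes over 72 s, if anything falls off the work surface, if the arm or the gripper's body presses on something with over 40 N, if the wrist force passes 120 N, or if a joint passes its speed limit or range.

ROBOT

A 6-joint arm with a two-finger parallel gripper is mounted at the origin on a cart in front of the work surface, level with it; the furniture and walls round the work are solid. World frame = base frame: x ahead of the robot, y to its left, z up, the work surface at z = 0. Lengths are in mm, angles in rad, forces in N, time in s.
With the tool pointing down it reaches from about 275 to 750 mm from the base axis. Payload 10.2 kg.
Tool frame: the origin (TCP) lies at the very end of the fingers, on their centre line; the grasp point (between the pads) lies ctrl.grip_depth behind it (ctrl.grip_depth is the distance from the TCP to the grasp point, in mm); z points along the fingers, y is the direction in which the jaws open and shut (so a half turn about z gives the same grasp; the last joint's range is limited). The gripper opens to 85 mm and grips with 20 to 120 N. Pads are 22 mm wide; open, the fingers measure 114 mm over their backs; the gripper's body (76 mm by 85 mm) begins 54 mm behind the grasp point. The pads swing forward as they close: fully open they stand 13 mm farther back than shut.
Start: joints at [0.938, 0.313, 1.498, -0, 1.331, -0.223], TCP at [209.187, 481.531, 231.294] pointing down, gripper open.
Joint ranges: [-2.94, 2.94], [-0.97, 2.17], [0.19, 2.56], [-1.23, 4.37], [0.02, 3.11], [-2.88, 2.88]. Speed limits (rad/s): [2.39, 2.39, 3.01, 3.14, 3.14, 3.14].

INTERFACE

Orientations are given as a unit quaternion [w, x, y, z].
In Python, from rig import telemetry, eyes, ctrl, nets gives the robot as it stands. The module is installed in compiled form; this text tells all that it offers.
- The arm moves only by the tool drive_tool, never from a script. Its argument "series" is text: rows parted by semicolons, each of 7 numbers parted by spaces: the shift along the tool's x, y, z normalised to -1 to 1, where 1 is 0.12 m, then the turn, a rotation vector about the tool's x, y, z normalised to -1 to 1, where 1 is 0.5 rad, then the opening, from 0 (shut) to 1 (fully open). In form: tx ty tz wx wy wz hand; .... A call has 1 to 20 rows; each row is the pose to reach, as a shift and turn from the pose measured when the call began, along the tool's axes at that moment; what a row does not reach only later rows make up. A row lasts 1/10 s, in which the tool goes at most 50 mm and 8.59 degrees, less where a joint would pass 70% of its speed; a pose out of reach is approached as far as the arm can. A call with a number of a shift or a turn outside -1 to 1 is refused whole. A call with a gripper value outside its range is refused whole. The fingers move at their own pace and stop on an object; "newtons" is the grip in N (left out, the last holds). Time passes only in rows, so rows that repeat a pose let the fingers close. It gives the time, the measured TCP pose, the force and the opening at its end, in the units of the state.
- telemetry.sense(): the state, without advancing time (a new reading comes with each control period).
- eyes.capture(name): name is "side" or "top" or "wrist"; returns a dict with "frame" (420x560x3 uint8, red, green, blue), "fx", "fy", "cx", "cy" (pixels), "view" (4x4, takes a point from world to camera coordinates). Camera axes: x right, y up, looking along -z (the intrinsics and any distortion apply to the point x, -y, -z); pixel columns grow to the right and rows downward; lengths in mm; the calibration is good to about 2 mm. A picture is of the moment at which its call begins. There is no depth.
- ctrl.finish_job(): hands the job in, once; it reports no verdict.
Trained networks look in a picture, given as the dict that the camera call returned (one of the last four; its "shot" number tells which), for a name from the list of things; names that differ only in an ending like _2 or _b are one class to them, and where a whole thing is asked for, a point or a joint stands for the part that bears it (a point fixed in the world has none). Each returns a list of dicts, best first, with "confidence" (0 to 1); they miss things now and then, are a little off and sometimes report something else, mostly with a low value. They report only what shows in the picture. A call takes as long as a camera call.
- nets.spot_in(name, picture): "rect" ([left, top, right, bottom] in pixels, round what is visible of it).
The state is a dict: "time_s": time; "joints": joint angles; "dq": joint speeds; "tau": joint torques, N m; "eef_pos": TCP position; "ee_rot": TCP orientation; "force": force on the tool from outside, world axes, zero at the start; "wrist_torque": the same for the moment, N m; "grip_width": opening from 0.0 (shut) to 1.0 (fully open).
Only numpy, scipy, OpenCV 4.12 (cv2) and the standard library are available. Lean on these libraries where they do the work, as an engineer would, in place of code of your own. Each camera call takes 0.05 s, during which the arm holds its last target. There are 200 camera calls.

## Working session

There is one attempt and no reset: what is moved stays moved. The work goes in short steps, Python scripts to look and compute and a tool call to move; the robot and the scene stay as the last step left them, time stands still between calls to the robot, and variables do not carry over. Pictures are saved under pics/ and viewed, about 8 in all and at most 12, crops included, and the job is handed in when it is done.

Besides the shell and the picture viewer there is one more tool, called after "Emit:" as name(argument=value, ...) on one line, values as JSON. drive_tool: Moves the arm, as the interface text tells. Scaled input: -1 to 1 covers 0.12 m each way for a shift and 0.5 rad each way for a turn. Its arguments: {"type":"object","properties":{"series":{"type":"string"},"newtons":{"type":"number"}},"required":["series"]}

```bash
mkdir -p pics; ls
cat > h.py <<'E'
import numpy as np,cv2
from rig import telemetry,eyes,ctrl,nets
from scipy.spatial.transform import Rotation as R
def ray(c,u,v):
    V=np.array(c['view']);d=np.array([(u-c['cx'])/c['fx'],-(v-c['cy'])/c['fy'],-1.])
    r=V[:3,:3].T@d;o=-V[:3,:3].T@V[:3,3];return o,r/np.linalg.norm(r)
def onz(c,u,v,z):
    o,r=ray(c,u,v);return o+r*(z-o[2])/r[2]
def proj(c,p):
    V=np.array(c['view']);q=V[:3,:3]@np.array(p,float)+V[:3,3]
    return np.array([c['cx']+c['fx']*q[0]/-q[2],c['cy']-c['fy']*q[1]/-q[2]])
def save(c,n):cv2.imwrite('pics/'+n+'.png',c['frame'][:,:,::-1])
def tri(obs):
    A=np.zeros((3,3));b=np.zeros(3)
    for c,u,v in obs:
        o,r=ray(c,u,v);P=np.eye(3)-np.outer(r,r);A+=P;b+=P@o
    return np.linalg.solve(A,b)
E
python3 - <<'E'
from h import *
s=telemetry.sense();print(s['time_s'],s['eef_pos'],s['ee_rot'],s['grip_width'],ctrl.grip_depth,s['force'])
for n in('top','side','wrist'):
    c=eyes.capture(n);save(c,n+'0');print(n,[k for k in c],c['fx'],c['cx'],c['cy']);print(np.round(c['view'],3).tolist())
    for t in('barrel_mid','cradle_axis','holder','follower_mid','pen_mid'):
        print(t,[(np.round(d['rect']).tolist(),round(d['confidence'],2)) for d in nets.spot_in(t,c)[:2]])
a=[cv2.imread(f'pics/{n}0.png') for n in('top','side')]
E
```

```text
pics
0.0 [209.01789991 481.31878583 230.74378795] [-2.73255905e-04  2.03461484e-01  9.79082736e-01 -5.88639506e-04] 1.0007786075897596 18.700000000000003 [ 0.49598775 -0.10829146 -0.1381143 ]
top ['frame', 'fx', 'fy', 'cx', 'cy', 'view', 'shot'] 537.0644950635605 278.53324687510815 210.40726859679987
[[-0.016, -1.0, 0.018, -21.842], [0.992, -0.014, 0.124, -480.077], [-0.124, 0.02, 0.992, -1383.336], [0.0, 0.0, 0.0, 1.0]]
barrel_mid [([375.0, 192.0, 398.0, 210.0], 0.62)]
cradle_axis [([156.0, 195.0, 194.0, 221.0], 0.61)]
holder [([274.0, 176.0, 297.0, 226.0], 0.65)]
follower_mid []
pen_mid [([285.0, 178.0, 295.0, 188.0], 0.51)]
side ['frame', 'fx', 'fy', 'cx', 'cy', 'view', 'shot'] 544.8000330975336 276.7297849872741 209.1044431155215
[[0.934, -0.356, -0.023, -434.63], [0.199, 0.468, 0.861, -174.349], [-0.296, -0.809, 0.508, -1103.166], [0.0, 0.0, 0.0, 1.0]]
barrel_mid [([346.0, 280.0, 367.0, 336.0], 0.73)]
cradle_axis [([244.0, 174.0, 270.0, 204.0], 0.71)]
holder [([277.0, 229.0, 330.0, 262.0], 0.67)]
follower_mid [([284.0, 213.0, 291.0, 241.0], 0.47)]
pen_mid [([313.0, 194.0, 324.0, 236.0], 0.69), ([284.0, 212.0, 290.0, 240.0], 0.52)]
wrist ['frame', 'fx', 'fy', 'cx', 'cy', 'view', 'shot'] 374.00876726724493 278.2296257416467 209.33347078822447
[[0.399, 0.917, 0.001, -524.463], [-0.871, 0.379, -0.311, 40.13], [-0.286, 0.124, 0.95, -379.927], [0.0, 0.0, 0.0, 1.0]]
barrel_mid []
cradle_axis []
holder []
follower_mid []
pen_mid []
```

Run:
```python
from h import *
t=cv2.imread('pics/top0.png');s=cv2.imread('pics/side0.png')
a=cv2.resize(t[140:260,140:420],(800,343),interpolation=cv2.INTER_CUBIC)
b=cv2.resize(s[150:350,220:390],(510,600),interpolation=cv2.INTER_CUBIC)
cv2.imwrite('pics/a.png',a);cv2.imwrite('pics/b.png',b)
```

```text
(no output)
```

View pics/a.png

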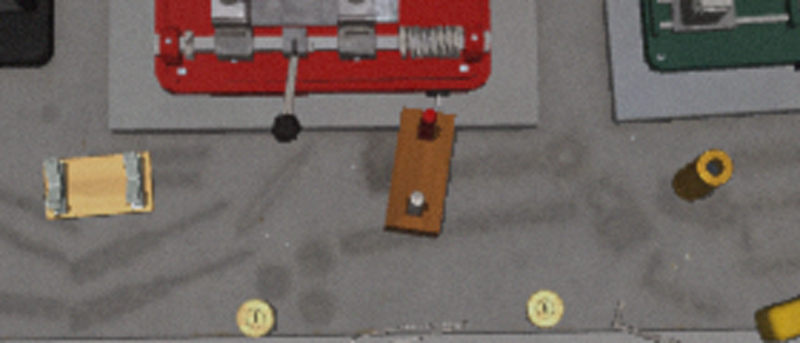

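View pics/b.png

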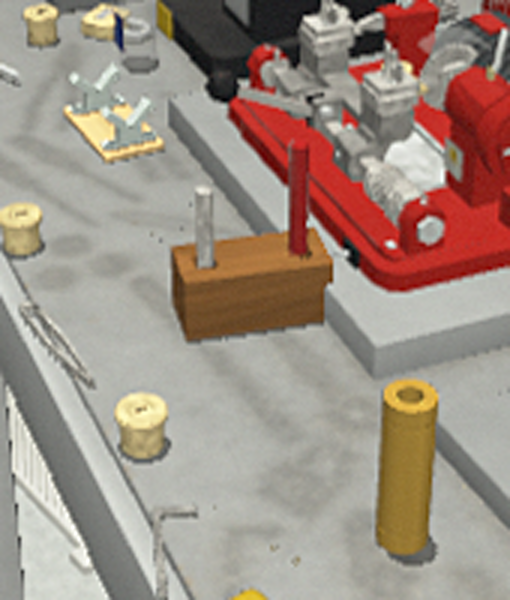

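View pics/side0.png

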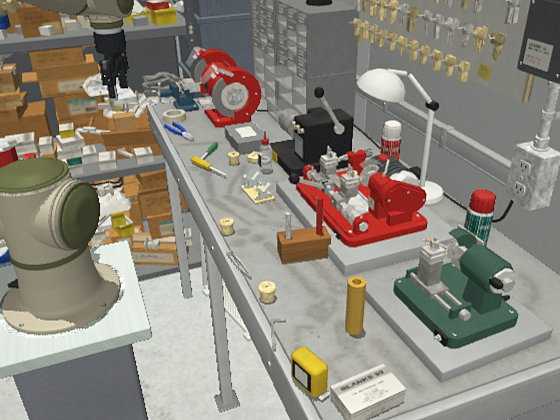

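Run:
```python
from h import *
t=eyes.capture('top');s=eyes.capture('side')
k=800/280
T=lambda x,y,z:onz(t,140+x/k,140+y/k,z).round(1)
S=lambda x,y,z:onz(s,220+x/3,150+y/3,z).round(1)
print('barrel',T(716,165,110),S(411,395,110),'bottom S',S(403,541,0))
print('cradle T',[T(*p,8) for p in[(45,160),(150,152),(152,210),(47,218)]],T(98.5,185,8))
print('cradle V ctr T',[T(*p,46) for p in [(55,186),(135,179)]])
print('cradle S',[S(*p,8) for p in[(64,107),(107,160),(163,145)]])
print('foll',T(416,199,108),S(204,189,108),'hole',S(205,264,50))
print('pen',T(428,117,137),S(298,143,137),'hole',S(300,251,50))
print('holder T',[T(*p,50) for p in[(402,108),(455,116),(438,236),(385,229)]])
print('holder S',[S(*p,50) for p in[(172,249),(310,232),(332,265),(187,282)]])
```

```text
barrel [ 497.6 -308.2  110. ] [ 498.5 -310.4  110. ] bottom S [ 497.9 -313.3    0. ]
cradle T [array([525.9, 297.8,   8. ]), array([532.1, 199.9,   8. ]), array([477.4, 197.9,   8. ]), array([471.3, 295.3,   8. ])] [501.6 247.7   8. ]
cradle V ctr T [array([496. , 280.5,  46. ]), array([501.4, 208.1,  46. ])]
cradle S [array([473.9, 291.4,   8. ]), array([478.6, 185.4,   8. ]), array([531.6, 191. ,   8. ])]
foll [471.6 -45.2 108. ] [475.7 -46.2 108. ] hole [472.7 -53.7  50. ]
pen [538.6 -55.8 137. ] [542.1 -58.8 137. ] hole [542.6 -64.7  50. ]
holder T [array([563. , -35.9,  50. ]), array([555. , -84.2,  50. ]), array([444.9, -66.5,  50. ]), array([451.9, -18.6,  50. ])]
holder S [array([457.9, -26.1,  50. ]), array([560.2, -44.2,  50. ]), array([556. , -90.1,  50. ]), array([452.5, -70.1,  50. ])]
```

```bash
cat >> h.py <<'E'
def ori(az,th):
    return R.from_euler('z',az,degrees=True)*R.from_euler('x',np.pi)*R.from_euler('y',th,degrees=True)
def plan(*goals,grasp=False,start=None):
    """goals: (pos, az, tilt); pos is TCP, or grasp point if grasp"""
    s=telemetry.sense();p=np.array(s['eef_pos']);q=s['ee_rot'];r=R.from_quat([*q[1:],q[0]])
    print('t',round(s['time_s'],2),'tcp',p.round(1),'q',np.round(s['joints'],2),'F',np.round(s['force'],1),'w',round(s['grip_width'],3))
    for g,az,th in goals:
        G=ori(az,th) if not isinstance(az,R) else az; g=np.array(g,float)
        if grasp: g=g+G.apply([0,0,ctrl.grip_depth])
        for i in range(12):
            d=r.inv().apply(g-p)/120;w=(r.inv()*G).as_rotvec()/.5
            f=min(1,.99/max(1e-9,np.abs(d).max(),np.abs(w).max()))
            n=int(np.ceil(max(np.linalg.norm(d)*120*f/50,np.linalg.norm(w)*f*.5/.15)))
            print(np.round(np.r_[d*f,w*f],3),'rows',n)
            p=p+r.apply(d*f*120);r=r*R.from_rotvec(w*f*.5)
            if f==1:break
        print('--')
E
python3 -c "
from h import *
plan(((400,80,260),101,30))"
```

```text
t 1.0 tcp [209.2 481.5 231.3] q [ 0.94  0.31  1.5   0.    1.33 -0.22] F [-0.4 -0.3  0.3] w 1.002
[-0.99  -0.864 -0.085 -0.18   0.342  0.671] rows 4
[-0.99  -0.399 -0.28  -0.151  0.286  0.562] rows 3
[-0.99  -0.087 -0.435 -0.148  0.281  0.553] rows 3
[-0.173  0.041 -0.108 -0.028  0.054  0.106] rows 1
--
```

Emit:
drive_tool(series="-0.99 -0.86 -0.08 -0.18 0.34 0.67 0.6;-0.99 -0.86 -0.08 -0.18 0.34 0.67 0.6;-0.99 -0.86 -0.08 -0.18 0.34 0.67 0.6;-0.99 -0.86 -0.08 -0.18 0.34 0.67 0.6;-0.99 -0.86 -0.08 -0.18 0.34 0.67 0.6")

```text
time_s: 1.5
eef_pos: [278.0, 338.6, 241.3]
ee_rot: [-0.073, 0.364, 0.926, 0.061]
force: [0.3, 0.1, -0.8]
grip_width: 0.6
```

Emit:
drive_tool(series="-0.99 -0.4 -0.28 -0.15 0.29 0.56 0.6;-0.99 -0.4 -0.28 -0.15 0.29 0.56 0.6;-0.99 -0.4 -0.28 -0.15 0.29 0.56 0.6;-0.99 -0.4 -0.28 -0.15 0.29 0.56 0.6")

```text
time_s: 1.9
eef_pos: [336.0, 217.2, 249.9]
ee_rot: [-0.134, 0.489, 0.855, 0.111]
force: [1.1, 0.5, -0.3]
grip_width: 0.594
```

Emit:
drive_tool(series="-0.99 -0.09 -0.43 -0.15 0.28 0.55 0.6;-0.99 -0.09 -0.43 -0.15 0.28 0.55 0.6;-0.99 -0.09 -0.43 -0.15 0.28 0.55 0.6;-0.99 -0.09 -0.43 -0.15 0.28 0.55 0.6")

```text
time_s: 2.3
eef_pos: [392.2, 98.3, 257.3]
ee_rot: [-0.189, 0.597, 0.763, 0.157]
force: [0.2, 1.1, -1.0]
grip_width: 0.6
```

```bash
python3 -c "
from h import *
plan(((400,80,260),101,30))
plan(((480,-290,230),58,60),grasp=True)
plan(((480,-290,230),58,-60),grasp=True)"
```

```text
t 2.3 tcp [392.2  98.3 257.3] q [-0.33  0.08  1.8   0.42  1.54 -0.65] F [ 0.2  1.1 -1. ] w 0.6
[-0.133  0.027 -0.097 -0.02   0.054  0.097] rows 1
--
t 2.3 tcp [392.2  98.3 257.3] q [-0.33  0.08  1.8   0.42  1.54 -0.65] F [ 0.2  1.1 -1. ] w 0.6
[-0.99   0.012 -0.42  -0.367  0.342  0.391] rows 3
[-0.99   0.323 -0.625 -0.415  0.387  0.442] rows 3
[-0.586  0.511 -0.54  -0.323  0.301  0.344] rows 3
--
t 2.3 tcp [392.2  98.3 257.3] q [-0.33  0.08  1.8   0.42  1.54 -0.65] F [ 0.2  1.1 -1. ] w 0.6
[-0.99  -0.049 -0.427  0.16  -0.919  0.53 ] rows 4
[-0.99   0.199  0.045  0.15  -0.861  0.496] rows 4
[-0.928  0.512  0.478  0.172 -0.99   0.571] rows 4
[-0.064  0.116  0.116  0.026 -0.149  0.086] rows 1
--
```

```bash
python3 -c "
from h import *
plan(((425,-340,200),45,60),grasp=True)"
```

```text
t 2.3 tcp [392.2  98.3 257.3] q [-0.33  0.08  1.8   0.42  1.54 -0.65] F [ 0.2  1.1 -1. ] w 0.6
[-0.99  -0.145 -0.353 -0.418  0.29   0.441] rows 3
[-0.99   0.169 -0.525 -0.446  0.309  0.471] rows 3
[-0.99   0.615 -0.711 -0.538  0.373  0.568] rows 4
[-0.027  0.045 -0.028 -0.023  0.016  0.025] rows 1
--
```

Emit:
drive_tool(series="-0.99 -0.15 -0.35 -0.42 0.29 0.44 0.6;-0.99 -0.15 -0.35 -0.42 0.29 0.44 0.6;-0.99 -0.15 -0.35 -0.42 0.29 0.44 0.6;-0.99 -0.15 -0.35 -0.42 0.29 0.44 0.6")

```text
time_s: 2.7
eef_pos: [405.0, -27.6, 236.5]
ee_rot: [-0.197, 0.681, 0.656, 0.257]
force: [-0.3, -0.4, 0.8]
grip_width: 0.603
```

Emit:
drive_tool(series="-0.99 0.17 -0.53 -0.45 0.31 0.47 0.6;-0.99 0.17 -0.53 -0.45 0.31 0.47 0.6;-0.99 0.17 -0.53 -0.45 0.31 0.47 0.6;-0.99 0.17 -0.53 -0.45 0.31 0.47 0.6")

```text
time_s: 3.1
eef_pos: [419.5, -162.7, 214.8]
ee_rot: [-0.199, 0.75, 0.521, 0.356]
force: [1.2, 0.3, -0.8]
grip_width: 0.599
```

Emit:
drive_tool(series="-0.99 0.62 -0.71 -0.54 0.37 0.57 0.6;-0.99 0.62 -0.71 -0.54 0.37 0.57 0.6;-0.99 0.62 -0.71 -0.54 0.37 0.57 0.6;-0.99 0.62 -0.71 -0.54 0.37 0.57 0.6;-0.99 0.62 -0.71 -0.54 0.37 0.57 0.6;-0.99 0.62 -0.71 -0.54 0.37 0.57 0.6")

```text
time_s: 3.7
eef_pos: [437.6, -321.2, 189.4]
ee_rot: [-0.193, 0.799, 0.339, 0.458]
force: [0.8, 0.1, 0.2]
grip_width: 0.599
```

```bash
python3 -c "
from h import *
B=np.array([498,-310,58]);z=ori(45,60).apply([0,0,1])
plan((B-100*z,45,60),(B,45,60),grasp=True)
t=[eyes.capture(n) for n in('top','side')];w=eyes.capture('wrist');save(w,'w1')
print([(d['rect'],d['confidence']) for d in nets.spot_in('barrel_mid',w)[:2]])
for p in([498,-310,110],[498,-310,0]): print(proj(w,p))
"
```

```text
t 3.7 tcp [ 437.6 -321.2  189.4] q [-1.25  0.57  1.59  0.88  1.62 -0.74] F [0.8 0.1 0.2] w 0.599
[-0.738  0.285  0.237 -0.026  0.015  0.019] rows 2
--
[ 0.     0.     0.833 -0.    -0.    -0.   ] rows 3
--
[([296.9, 258.1, 344.0, 360.4], 0.73)]
[330.01725111 276.86947208]
[317.12944055 341.09328571]
```

View pics/w1.png

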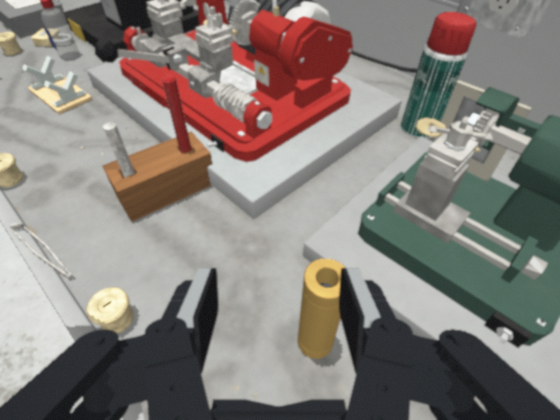

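Emit:
drive_tool(series="-0.74 0.28 0.24 -0.03 0.01 0.02 0.6;-0.74 0.28 0.24 -0.03 0.01 0.02 0.6;-0.74 0.28 0.24 -0.03 0.01 0.02 0.6;-0.74 0.28 0.24 -0.03 0.01 0.02 0.6")

```text
time_s: 4.3
eef_pos: [447.3, -359.8, 99.0]
ee_rot: [-0.19, 0.801, 0.33, 0.462]
force: [0.2, 0.3, 0.3]
grip_width: 0.604
```

```bash
python3 -c "
from h import *
plan(([498,-310,58],45,60),grasp=True)
w=eyes.capture('wrist');r=nets.spot_in('barrel_mid',w)[0];print(r,proj(w,[498,-310,110]),proj(w,[498,-310,0]))
f=w['frame'].astype(int)
m=(f[...,0]-f[...,2]>70)&(f[...,1]>f[...,2]+30)
for v in range(200,400,20):
  x=np.where(m[v])[0];print(v,x.min() if len(x) else 0,x.max() if len(x) else 0, end=';')
save(w,'w2')
"
```

```text
t 4.3 tcp [ 447.3 -359.8   99. ] q [-1.26  0.77  1.52  0.88  1.54 -0.83] F [0.2 0.3 0.3] w 0.604
[ 0.001  0.003  0.839  0.007  0.004 -0.002] rows 3
--
{'rect': [247.0, 136.7, 305.6, 285.8], 'confidence': 0.84} [278.59446188 154.81440143] [278.47584252 267.7217745 ]
200 262 284;220 262 283;240 265 283;260 266 282;280 265 282;300 0 0;320 0 0;340 0 0;360 0 0;380 0 0;
```

Emit:
drive_tool(series="0 0 0.4 0 0 0 0.6;0 0 0.7 0 0 0 0.6;0 0 0.84 0 0 0 0.6;0 0 0.84 0 0 0 0.6;0 0 0.84 0 0 0 0.6")

```text
time_s: 4.9
eef_pos: [509.4, -300.2, 51.8]
ee_rot: [-0.187, 0.801, 0.332, 0.462]
force: [0.1, -0.1, 0.7]
grip_width: 0.601
```

Emit:
drive_tool(series="0 0 0 0 0 0 0.2;0 0 0 0 0 0 0.1;0 0 0 0 0 0 0;0 0 0 0 0 0 0;0 0 0 0 0 0 0;0 0 0 0 0 0 0;0 0 0 0 0 0 0;0 0 0 0 0 0 0", newtons=60)

```text
time_s: 5.7
eef_pos: [509.4, -301.4, 53.0]
ee_rot: [-0.186, 0.801, 0.332, 0.462]
force: [-1.9, -1.4, 7.1]
grip_width: 0.359
```

```bash
python3 -c "
from h import *
plan(([498,-310,58],45,60),([498,-310,200],45,60),grasp=True)
w=eyes.capture('wrist');save(w,'w3')
"
```

```text
t 5.7 tcp [ 509.4 -301.4   53. ] q [-1.12  0.82  1.57  0.99  1.39 -0.87] F [-1.9 -1.4  7.1] w 0.359
[-0.023 -0.017  0.033  0.018  0.008  0.012] rows 1
--
[ 0.99   0.    -0.572 -0.    -0.     0.   ] rows 3
[ 0.035  0.    -0.02   0.     0.     0.   ] rows 1
--
```

View pics/w3.png

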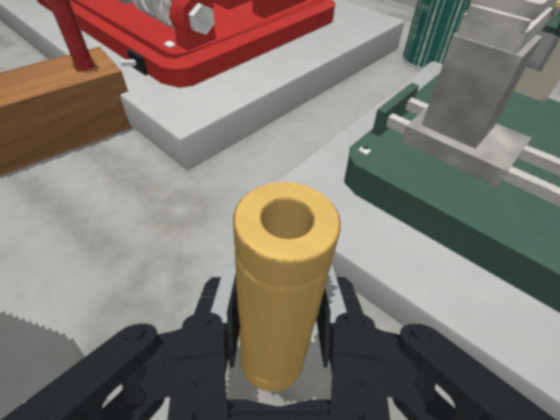

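Emit:
drive_tool(series="0.3 0 -0.17 0 0 0 0;0.6 0 -0.34 0 0 0 0;0.99 0 -0.57 0 0 0 0;0.99 0 -0.57 0 0 0 0;0.99 0 -0.57 0 0 0 0")

```text
time_s: 6.25
eef_pos: [508.6, -300.5, 190.6]
ee_rot: [-0.184, 0.801, 0.333, 0.462]
force: [-0.3, -0.4, -4.7]
grip_width: 0.354
```

```bash
python3 -c "
from h import *
q=[-0.186,0.801,0.332,0.462];r=R.from_quat([*q[1:],q[0]])
print('u',r.inv().apply([0,0,1]),'c',r.inv().apply(np.array([498,-310,55])-[509.4,-301.4,53]))
plan(([430,-100,250],75,30),([440,100,250],93.6,0),([495,246,170],93.6,-30),grasp=True)
"
```

```text
u [ 0.86374461  0.00879719 -0.50385302] c [ -5.38830202  -1.89722833 -13.23958934]
t 6.25 tcp [ 508.6 -300.5  190.6] q [-1.12  0.6   1.54  0.96  1.53 -0.65] F [-0.3 -0.4 -4.7] w 0.354
[ 0.424 -0.99   0.281  0.453 -0.591 -0.436] rows 3
[ 0.498 -0.557  0.222  0.318 -0.414 -0.306] rows 3
--
[ 0.99  -0.26   0.589  0.126 -0.77  -0.47 ] rows 4
[ 0.407  0.008  0.061  0.044 -0.268 -0.164] rows 2
--
[ 0.99   0.477  0.577  0.    -0.936  0.   ] rows 4
[ 0.136  0.057  0.008  0.    -0.111  0.   ] rows 1
--
```

Emit:
drive_tool(series="0.42 -0.99 0.28 0.45 -0.59 -0.44 0;0.42 -0.99 0.28 0.45 -0.59 -0.44 0;0.42 -0.99 0.28 0.45 -0.59 -0.44 0;0.42 -0.99 0.28 0.45 -0.59 -0.44 0;0.42 -0.99 0.28 0.45 -0.59 -0.44 0")

```text
time_s: 6.75
eef_pos: [463.4, -177.2, 214.5]
ee_rot: [-0.171, 0.793, 0.491, 0.317]
force: [-0.2, 0.6, -2.9]
grip_width: 0.358
```

Emit:
drive_tool(series="0.5 -0.56 0.22 0.32 -0.41 -0.31 0;0.5 -0.56 0.22 0.32 -0.41 -0.31 0;0.5 -0.56 0.22 0.32 -0.41 -0.31 0;0.5 -0.56 0.22 0.32 -0.41 -0.31 0")

```text
time_s: 7.15
eef_pos: [431.8, -90.7, 231.7]
ee_rot: [-0.159, 0.765, 0.589, 0.207]
force: [0.3, -1.0, -3.9]
grip_width: 0.358
```

Emit:
drive_tool(series="0.99 -0.26 0.59 0.13 -0.77 -0.47 0;0.99 -0.26 0.59 0.13 -0.77 -0.47 0;0.99 -0.26 0.59 0.13 -0.77 -0.47 0;0.99 -0.26 0.59 0.13 -0.77 -0.47 0;0.99 -0.26 0.59 0.13 -0.77 -0.47 0")

```text
time_s: 7.65
eef_pos: [437.3, 51.6, 229.0]
ee_rot: [-0.044, 0.711, 0.7, 0.054]
force: [0.6, 0.4, -3.3]
grip_width: 0.355
```

```bash
python3 -c "
from h import *
plan(([440,100,250],93.6,0),([495,246,170],93.6,-30),grasp=True)
"
```

```text
t 7.65 tcp [437.3  51.6 229. ] q [-0.23  0.11  1.76  0.15  1.29 -0.26] F [ 0.6  0.4 -3.3] w 0.355
[ 0.402  0.016  0.038  0.037 -0.279 -0.156] rows 2
--
[ 0.99   0.477  0.577  0.    -0.936  0.   ] rows 4
[ 0.136  0.057  0.008  0.    -0.111  0.   ] rows 1
--
```

Emit:
drive_tool(series="0.4 0.02 0.04 0.04 -0.28 -0.16 0;0.4 0.02 0.04 0.04 -0.28 -0.16 0;0.4 0.02 0.04 0.04 -0.28 -0.16 0")

```text
time_s: 7.95
eef_pos: [440.8, 99.0, 229.7]
ee_rot: [-0.002, 0.684, 0.729, -0.001]
force: [0.2, 0.4, -4.0]
grip_width: 0.358
```

Emit:
drive_tool(series="0.95 0.46 0.4 0 -0.94 0 0;0.95 0.46 0.4 0 -0.94 0 0;0.95 0.46 0.4 0 -0.94 0 0;0.95 0.46 0.4 0 -0.94 0 0;0.95 0.46 0.4 0 -0.94 0 0;0.95 0.46 0.4 0 -0.94 0 0")

```text
time_s: 8.55
eef_pos: [489.4, 213.8, 181.8]
ee_rot: [0.167, 0.667, 0.708, -0.161]
force: [-0.0, -0.0, -2.2]
grip_width: 0.361
```

```bash
cat > place.py <<'E'
from h import *
u=np.array([.8637,.0,-.5039]);u/=np.linalg.norm(u)
c=np.array([-5.4,0,-13.2])
def bgoal(P,az):  # TCP pose for barrel centre P, axis az
    X=np.array([np.cos(np.radians(az)),np.sin(np.radians(az)),0]);Y=np.array([X[1],-X[0],0])
    # tool y -> Y ; u -> X
    A=np.stack([X,Y,np.cross(X,Y)],1);B=np.stack([u,[0,1,0],np.cross(u,[0,1,0])],1)
    G=R.from_matrix(A@B.T);return np.array(P)-G.apply(c),G,0
E
python3 -c "
from place import *
plan(bgoal([501,247,110],93.6),bgoal([501,247,52],93.6))
t=eyes.capture('top');s=eyes.capture('side');w=eyes.capture('wrist');save(t,'t4');save(s,'s4');save(w,'w4')
print(nets.spot_in('cradle_axis',s)[:1],nets.spot_in('barrel_mid',s)[:1])
a=cv2.imread('pics/s4.png')[110:230,190:330];b=cv2.imread('pics/w4.png')
cv2.imwrite('pics/m4.png',np.hstack([cv2.resize(a,(400,343)),cv2.resize(b,(400,343))]))
"
```

```text
t 8.55 tcp [489.4 213.8 181.8] q [ 0.4   0.51  1.42 -0.44  1.4   0.45] F [-0.  -0.  -2.2] w 0.361
[ 0.549  0.117  0.524 -0.013 -0.122 -0.003] rows 2
--
[ 0.244  0.     0.417  0.     0.    -0.   ] rows 2
--
[{'rect': [242.2, 171.2, 274.5, 205.7], 'confidence': 0.91}] [{'rect': [243.6, 116.0, 267.5, 149.4], 'confidence': 0.59}]
```

View pics/m4.png

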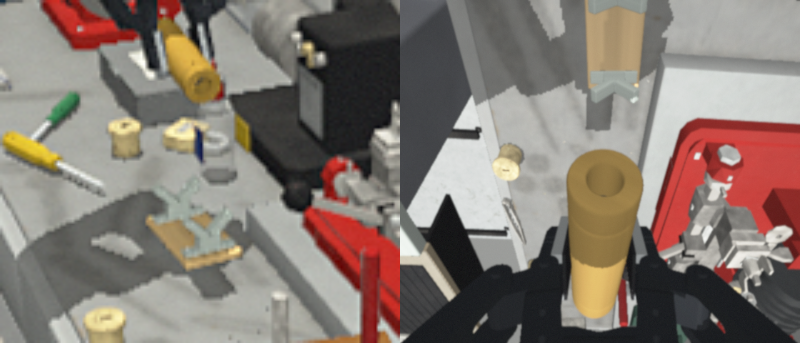

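Emit:
drive_tool(series="0.55 0.12 0.52 -0.01 -0.12 0 0;0.55 0.12 0.52 -0.01 -0.12 0 0;0.55 0.12 0.52 -0.01 -0.12 0 0;0.55 0.12 0.52 -0.01 -0.12 0 0")

```text
time_s: 9.2
eef_pos: [501.4, 246.3, 98.2]
ee_rot: [0.191, 0.661, 0.704, -0.178]
force: [0.0, -0.5, -2.7]
grip_width: 0.355
```

```bash
python3 -c "
from place import *
plan(bgoal([501,247,110],93.6),bgoal([501,247,52],93.6))
s=eyes.capture('side');w=eyes.capture('wrist');save(s,'s5');save(w,'w5')
st=telemetry.sense();r=R.from_quat([*st['ee_rot'][1:],st['ee_rot'][0]]);p=np.array(st['eef_pos'])
C=p+r.apply(c);U=r.apply(u);print('barrel est',C,U)
for c_,n in((s,'side'),(w,'wrist')):
  print(n,proj(c_,C+55*U),proj(c_,C-55*U),[d['rect'] for d in nets.spot_in('barrel_mid',c_)[:1]],[d['rect'] for d in nets.spot_in('cradle_axis',c_)[:1]])
X=np.array([-.063,.998,0]);O=np.array([501,247,0])
print('Vs',[proj(w,O+k*X+[0,0,z]).round() for k in(-42,-30,30,42) for z in (30,46)])
print('base -end',[proj(w,O-50*X+sg*28*np.array([.998,.063,0])+[0,0,8]).round() for sg in (-1,1)])
a=cv2.imread('pics/s5.png')[120:220,200:310];b=cv2.imread('pics/w5.png')
cv2.imwrite('pics/m5.png',np.hstack([cv2.resize(a,(330,300)),cv2.resize(b[:360],(466,300))]))
"
```

```text
t 9.2 tcp [501.4 246.3  98.2] q [ 0.46  0.68  1.38 -0.5   1.33  0.58] F [ 0.  -0.5 -2.7] w 0.355
[ 0.001 -0.003  0.022  0.003 -0.001 -0.001] rows 1
--
[0.244 0.    0.417 0.    0.    0.   ] rows 2
--
barrel est [501.87745817 248.36852219 113.89408995] [-0.06261886  0.9980361   0.00167782]
side [246.59781633 146.54937812] [263.02024863 162.77850197] [[250.7, 145.3, 267.8, 175.2]] [[242.3, 173.8, 270.6, 207.6]]
wrist [280.00534169 224.25021365] [279.25614132 361.60561916] [[232.7, 182.9, 340.0, 390.7]] [[222.0, 57.4, 333.8, 205.9]]
Vs [array([277., 220.]), array([277., 241.]), array([277., 208.]), array([277., 228.]), array([277., 126.]), array([277., 146.]), array([277., 104.]), array([277., 125.])]
base -end [array([236., 203.]), array([318., 203.])]
```

View pics/w5.png

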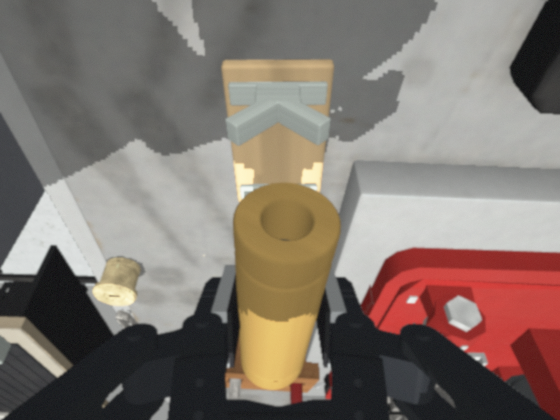

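Emit:
drive_tool(series="0.12 0 0.2 0 0 0 0;0.22 0 0.38 0 0 0 0;0.22 0 0.38 0 0 0 0;0.22 0 0.38 0 0 0 0")

```text
time_s: 9.9
eef_pos: [502.1, 246.4, 47.0]
ee_rot: [0.191, 0.661, 0.703, -0.177]
force: [0.3, 0.2, -2.8]
grip_width: 0.36
```

```bash
python3 -c "
from place import *
plan(bgoal([501,247,50],93.6))
st=telemetry.sense();r=R.from_quat([*st['ee_rot'][1:],st['ee_rot'][0]]);p=np.array(st['eef_pos'])
print('barrel est',p+r.apply(c),r.apply(u))"
```

```text
t 9.9 tcp [502.1 246.4  47. ] q [ 0.46  0.75  1.41 -0.51  1.24  0.63] F [ 0.3  0.2 -2.8] w 0.36
[ 0.037 -0.009  0.086  0.007 -0.002 -0.004] rows 1
--
barrel est [501.9180097  248.38818697  61.12303224] [-0.06271941  0.99803043  0.00123654]
```

Emit:
drive_tool(series="0.02 0 0.03 0 0 0 0;0.04 0 0.06 0 0 0 0;0.04 0 0.07 0 0 0 0;0.04 0 0.07 0 0 0 0")

```text
time_s: 10.3
eef_pos: [502.8, 246.8, 38.7]
ee_rot: [0.192, 0.661, 0.704, -0.176]
force: [-1.0, 1.6, 4.7]
grip_width: 0.358
```

Emit:
drive_tool(series="0.005 0 0.009 0 0 0 0;0.01 0 0.017 0 0 0 0;0.01 0 0.017 0 0 0 0")

```text
time_s: 10.6
eef_pos: [503.0, 246.8, 38.5]
ee_rot: [0.193, 0.661, 0.703, -0.176]
force: [-6.9, -1.1, 13.1]
grip_width: 0.359
```

Emit:
drive_tool(series="0 0 0 0 0 0 0.42;0 0 0 0 0 0 0.5;0 0 0 0 0 0 0.6;0 0 0 0 0 0 0.6;0 0 0 0 0 0 0.6;0 0 0 0 0 0 0.6")

```text
time_s: 11.2
eef_pos: [503.0, 246.7, 38.4]
ee_rot: [0.193, 0.661, 0.703, -0.176]
force: [0.3, 0.3, 0.2]
grip_width: 0.601
```

```bash
python3 -c "
from h import *
plan()
w=eyes.capture('wrist');s=eyes.capture('side');save(w,'w6');save(s,'s6');
a=cv2.imread('pics/s6.png')[130:220,200:310];b=cv2.imread('pics/w6.png')
cv2.imwrite('pics/m6.png',np.hstack([cv2.resize(a,(400,327)),cv2.resize(b,(400,327))]))
"
```

```text
t 11.2 tcp [503.  246.7  38.4] q [ 0.46  0.77  1.41 -0.52  1.23  0.64] F [0.3 0.3 0.2] w 0.601
```

View pics/m6.png

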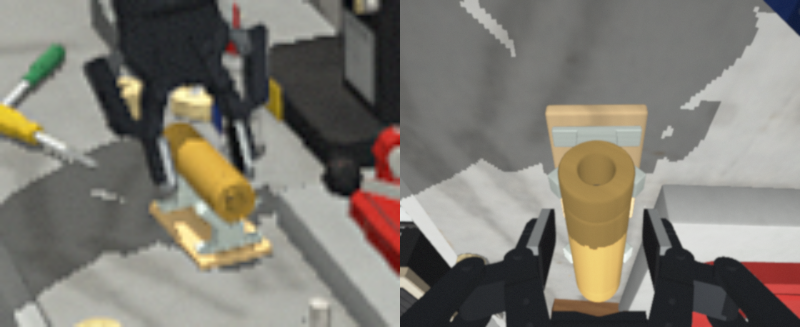

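Emit:
drive_tool(series="0 0 -0.4 0 0 0 0.6;0 0 -0.8 0 0 0 0.6;0 0 -0.99 0 0 0 0.6;0 0 -0.99 0 0 0 0.6")

```text
time_s: 11.7
eef_pos: [499.1, 308.4, 144.1]
ee_rot: [0.194, 0.661, 0.704, -0.173]
force: [0.6, -0.0, 0.3]
grip_width: 0.6
```

```bash
python3 -c "
from h import *
plan(([430,80,230],90,0),([420,-100,200],81,45),grasp=True)
"
```

```text
t 11.7 tcp [499.1 308.4 144.1] q [ 0.55  0.7   1.22 -0.47  1.49  0.59] F [ 0.6 -0.   0.3] w 0.6
[-0.99  -0.362  0.23   0.031  0.548  0.063] rows 3
[-0.939 -0.3   -0.039  0.029  0.501  0.058] rows 3
--
[-0.879 -0.042  0.129 -0.078  0.99   0.188] rows 4
[-0.487  0.026 -0.177 -0.045  0.577  0.11 ] rows 2
--
```

Emit:
drive_tool(series="-0.99 -0.36 0.1 0.03 0.55 0.06 0.6;-0.99 -0.36 0.1 0.03 0.55 0.06 0.6;-0.99 -0.36 0.1 0.03 0.55 0.06 0.6;-0.99 -0.36 0.1 0.03 0.55 0.06 0.6")

```text
time_s: 12.1
eef_pos: [462.1, 193.9, 193.6]
ee_rot: [0.093, 0.692, 0.711, -0.083]
force: [0.5, 1.4, 0.2]
grip_width: 0.598
```

Emit:
drive_tool(series="-0.94 -0.3 -0.04 0.03 0.5 0.06 0.6;-0.94 -0.3 -0.04 0.03 0.5 0.06 0.6;-0.94 -0.3 -0.04 0.03 0.5 0.06 0.6;-0.94 -0.3 -0.04 0.03 0.5 0.06 0.6")

```text
time_s: 12.5
eef_pos: [428.6, 82.7, 225.5]
ee_rot: [0.0, 0.71, 0.704, -0.0]
force: [-0.0, -0.8, 0.3]
grip_width: 0.603
```

Emit:
drive_tool(series="-0.88 -0.04 0.13 -0.08 0.99 0.19 0.4;-0.88 -0.04 0.13 -0.08 0.99 0.19 0.4;-0.88 -0.04 0.13 -0.08 0.99 0.19 0.4;-0.88 -0.04 0.13 -0.08 0.99 0.19 0.4;-0.88 -0.04 0.13 -0.08 0.99 0.19 0.4")

```text
time_s: 13.0
eef_pos: [422.8, -23.8, 207.9]
ee_rot: [-0.161, 0.722, 0.646, 0.188]
force: [0.4, 1.0, -0.4]
grip_width: 0.401
```

```bash
python3 -c "
from h import *
F=np.array([471,-49,88]);z=ori(81,45).apply([0,0,1])
plan((F-90*z,81,45),(F,81,45),grasp=True)
"
```

```text
t 13.0 tcp [422.8 -23.8 207.9] q [-0.62  0.16  1.84  0.44  1.4  -0.64] F [ 0.4  1.  -0.4] w 0.401
[-0.791  0.398  0.233 -0.036  0.572  0.083] rows 3
--
[0.   0.   0.75 0.   0.   0.  ] rows 2
--
```

Emit:
drive_tool(series="-0.79 0.4 0.23 -0.04 0.57 0.08 0.4;-0.79 0.4 0.23 -0.04 0.57 0.08 0.4;-0.79 0.4 0.23 -0.04 0.57 0.08 0.4;-0.79 0.4 0.23 -0.04 0.57 0.08 0.4;-0.79 0.4 0.23 -0.04 0.57 0.08 0.4")

```text
time_s: 13.5
eef_pos: [463.6, -97.2, 139.8]
ee_rot: [-0.247, 0.702, 0.602, 0.29]
force: [0.9, -0.5, 0.2]
grip_width: 0.402
```

```bash
python3 -c "
from h import *
w=eyes.capture('wrist');save(w,'w7')
F=np.array([471,-49,88]);plan((F,81,45),grasp=True)
print([(d['rect'],d['confidence']) for d in nets.spot_in('follower_mid',w)[:2]])
print([proj(w,p).round() for p in([473,-46,110],[471,-51,50],[471,-49,88])])
"
```

```text
t 13.55 tcp [463.7 -97.2 140.5] q [-0.79  0.49  1.72  0.61  1.48 -0.87] F [-1.1  0.9  0.2] w 0.401
[-0.019 -0.003  0.753  0.002  0.009  0.012] rows 2
--
[([270.1, 199.4, 292.3, 255.3], 0.9)]
[array([281., 206.]), array([278., 252.]), array([278., 227.])]
```

View pics/w7.png

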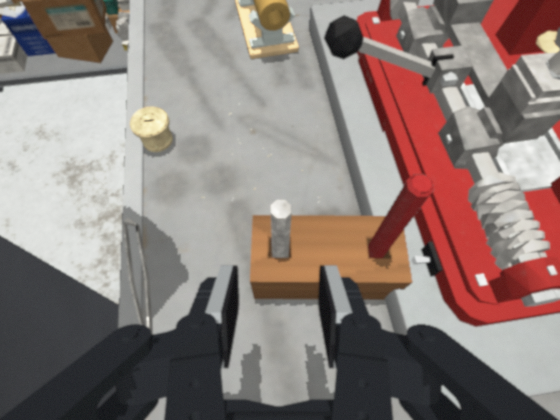

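Emit:
drive_tool(series="0 0 0.4 0 0 0 0.4;0 0.01 0.75 0 0.01 0.01 0.4;0 0.01 0.75 0 0.01 0.01 0.4;0 0.01 0.75 0 0.01 0.01 0.4")

```text
time_s: 14.0
eef_pos: [475.2, -34.3, 78.4]
ee_rot: [-0.247, 0.702, 0.602, 0.292]
force: [0.7, -0.1, 0.5]
grip_width: 0.4
```

```bash
python3 -c "
from h import *
w=eyes.capture('wrist');save(w,'w8')
plan(([473,-49,88],81,45),grasp=True)
print([(d['rect'],d['confidence']) for d in nets.spot_in('follower_mid',w)[:2]])
print([proj(w,p).round() for p in([473,-46,110],[473,-51,50],[473,-49,88])])
cv2.imwrite('pics/w8c.png',w['frame'][100:,120:440,::-1])
"
```

```text
t 14.05 tcp [475.5 -35.3  78.6] q [-0.68  0.56  1.81  0.69  1.3  -0.9 ] F [ 0.6  0.4 -0.5] w 0.406
[-0.027 -0.003  0.018  0.006  0.003  0.009] rows 1
--
[([261.6, 279.9, 296.2, 340.3], 0.7)]
[array([278., 290.]), array([279., 333.]), array([279., 312.])]
```

View pics/w8c.png

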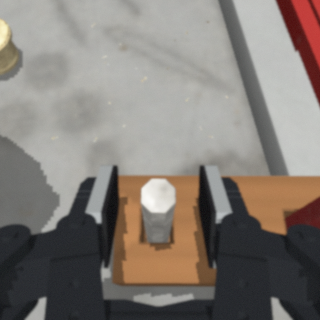

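Emit:
drive_tool(series="0 0 0 0 0 0 0.2;0 0 0 0 0 0 0.1;0 0 0 0 0 0 0;0 0 0 0 0 0 0;0 0 0 0 0 0 0;0 0 0 0 0 0 0;0 0 0 0 0 0 0", newtons=50)

```text
time_s: 14.8
eef_pos: [475.8, -36.4, 79.7]
ee_rot: [-0.246, 0.702, 0.601, 0.293]
force: [-2.1, -1.4, 8.9]
grip_width: 0.124
```

Emit:
drive_tool(series="0.15 0 -0.15 0 0 0 0;0.3 0 -0.3 0 0 0 0;0.5 0 -0.5 0 0 0 0;0.75 0 -0.75 0 0 0 0;0.75 0 -0.75 0 0 0 0;0.75 0 -0.75 0 0 0 0")

```text
time_s: 15.4
eef_pos: [475.1, -36.4, 207.3]
ee_rot: [-0.245, 0.702, 0.601, 0.293]
force: [-0.7, -0.4, -1.2]
grip_width: 0.123
```

```bash
python3 -c "
from h import *
plan(([430,80,250],90,0),([490,240,200],93.6,-45),grasp=True)
w=eyes.capture('wrist');save(w,'w9')
cv2.imwrite('pics/w9c.png',w['frame'][:,:,::-1])
s=eyes.capture('side');print([(d['rect'],d['confidence']) for d in nets.spot_in('follower_mid',s)[:2]]);save(s,'s9')
"
```

```text
t 15.4 tcp [475.1 -36.4 207.3] q [-0.69  0.35  1.72  0.66  1.54 -0.72] F [-0.7 -0.4 -1.2] w 0.123
[ 0.496 -0.331  0.31   0.088 -0.99  -0.186] rows 4
[ 0.354 -0.156  0.025  0.051 -0.57  -0.107] rows 2
--
[ 0.771  0.32   0.234 -0.031 -0.99  -0.075] rows 4
[ 0.457  0.204 -0.089 -0.018 -0.58  -0.044] rows 2
--
[([284.0, 167.6, 291.8, 203.8], 0.57)]
```

View pics/w9c.png

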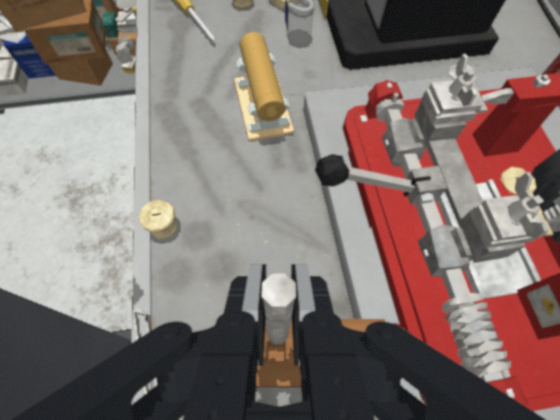

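Run:
```python
from h import *
w=eyes.capture('wrist');s=eyes.capture('side');f=w['frame'].astype(int)
print('col277',[(v,f[v,277].tolist()) for v in range(268,362,3)])
for v in(290,310,330): print(v,[f[v,u].sum()//3 for u in range(254,304,2)])
st=telemetry.sense();r=R.from_quat([*st['ee_rot'][1:],st['ee_rot'][0]]);p=np.array(st['eef_pos'])
o,d=ray(w,279,287);o=r.inv().apply(o-p);d=r.inv().apply(d);t=o-d*o[1]/d[1] if abs(d[1])>.2 else None
print('cam in tool',o,d)
up=r.inv().apply([0,0,1]);print('up',up)
# top assumed at world height above grasp as when standing: tcp z 79.7<->top 110
for h in(28,30.3,32):
    # point on ray with height h over tcp
    k=(h-o@up)/(d@up);T=o+k*d;print(h,'top tool',T.round(1))
    for lean in(-8,-4,0,4,8):
        a=R.from_rotvec([0,np.radians(lean),0]).apply(up);a=a-[0,a[1],0];a/=np.linalg.norm(a)
        B=T-100*a;print(lean,'bottom px',proj(w,p+r.apply(B)).round(1),'side',proj(s,p+r.apply(T)).round(1),proj(s,p+r.apply(B)).round(1))
g=s['frame'][155:225,275:305];cv2.imwrite('pics/s10.png',cv2.resize(np.hstack([g[:,:,::-1]]),None,fx=8,fy=8,interpolation=cv2.INTER_CUBIC))
```

```text
col277 [(268, [169, 169, 166]), (271, [170, 170, 166]), (274, [217, 214, 205]), (277, [222, 220, 213]), (280, [218, 216, 207]), (283, [218, 215, 207]), (286, [221, 218, 211]), (289, [220, 218, 210]), (292, [220, 217, 210]), (295, [223, 221, 214]), (298, [222, 220, 213]), (301, [226, 224, 220]), (304, [231, 229, 224]), (307, [143, 142, 136]), (310, [125, 123, 119]), (313, [124, 122, 117]), (316, [111, 110, 105]), (319, [104, 101, 98]), (322, [108, 105, 102]), (325, [112, 112, 107]), (328, [117, 115, 111]), (331, [121, 120, 115]), (334, [119, 118, 113]), (337, [112, 110, 106]), (340, [106, 105, 101]), (343, [97, 92, 85]), (346, [86, 63, 43]), (349, [107, 76, 50]), (352, [163, 116, 76]), (355, [166, 118, 78]), (358, [161, 114, 74]), (361, [122, 87, 57])]
290 [np.int64(153), np.int64(154), np.int64(139), np.int64(89), np.int64(187), np.int64(233), np.int64(238), np.int64(240), np.int64(236), np.int64(229), np.int64(224), np.int64(219), np.int64(213), np.int64(205), np.int64(199), np.int64(199), np.int64(197), np.int64(199), np.int64(197), np.int64(193), np.int64(178), np.int64(101), np.i
[... 1203 characters left out ...]
 307.9] side [285.9 159. ] [285.3 198.8]
30.3 top tool [ 13.9  -0.  -28.9]
-8 bottom px [278.8 358. ] side [285.9 158.1] [288.3 204.5]
-4 bottom px [278.8 345.2] side [285.9 158.1] [287.6 203.1]
0 bottom px [278.8 332.6] side [285.9 158.1] [286.8 201.6]
4 bottom px [278.8 320.3] side [285.9 158.1] [286.1 199.9]
8 bottom px [278.8 308.1] side [285.9 158.1] [285.4 198. ]
32 top tool [ 14.8  -0.  -30.5]
-8 bottom px [278.8 358.6] side [286.  157.4] [288.4 203.9]
-4 bottom px [278.8 345.7] side [286.  157.4] [287.6 202.5]
0 bottom px [278.8 333. ] side [286.  157.4] [286.9 201. ]
4 bottom px [278.8 320.5] side [286.  157.4] [286.1 199.3]
8 bottom px [278.8 308.3] side [286.  157.4] [285.4 197.4]
```

```bash
sed -i 's/^u=.*/import sys\nu=np.array([.7071,0,-.7071]);c=np.array([-21.5,0,6.4])/; /^c=np/d' place.py
python3 - <<'E'
from place import *
P=np.array([502,248,50]);X=np.array([-.063,.998,0]);Y=np.array([.998,.063,0])
from scipy.spatial import ConvexHull
def hull(cam,P,az):
    X=np.array([np.cos(np.radians(az)),np.sin(np.radians(az)),0]);Y=np.array([X[1],-X[0],0])
    return np.array([proj(cam,P+k*X+16*(np.cos(a)*Y+np.sin(a)*np.array([0,0,1]))) for k in(-55,55) for a in np.linspace(0,6.28,24)])
for n in('top','side','wrist'):
    w=eyes.capture(n);save(w,n+'11');d=nets.spot_in('barrel_mid',w)[0]
    h=hull(w,P,93.6);print(n,np.round(d['rect'],1),round(d['confidence'],2),np.r_[h.min(0),h.max(0)].round(1))
    hsv=cv2.cvtColor(w['frame'],cv2.COLOR_RGB2HSV);l,t,r_,b=[int(x) for x in d['rect']]
    m=np.zeros(hsv.shape[:2],np.uint8);m[t-4:b+5,l-4:r_+5]=1
    m&=((hsv[...,0]>14)&(hsv[...,0]<30)&(hsv[...,1]>165)).astype(np.uint8)
    ys,xs=np.where(m);a=np.zeros_like(m);cv2.fillConvexPoly(a,cv2.convexHull(h.astype(np.float32)).round().astype(np.int32),1);y2,x2=np.where(a)
    def st(x,y): 
        q=np.cov(x,y);e,v=np.linalg.eigh(q);v=v[:,1];return np.round([x.mean(),y.mean(),len(x),np.degrees(np.arctan2(v[1],v[0]))%180],1)
    print(st(xs,ys),st(x2,y2))
plan(([430,80,250],90,0),grasp=True)
E
```

```text
top [148.3 195.2 193.3 211.7] 0.94 [148.8 194.7 193.7 210.2]
[169.7 202.1 483.  175.7] [171.4 202.5 592.  175.8]
side [241.8 166.6 270.3 195.7] 0.79 [242.4 162.9 269.8 191.2]
[256.3 176.5 309.   46.5] [256.1 177.3 407.   45.8]
wrist [239.8  33.8 286.  123.9] 0.77 [239.9  32.2 286.6 122.7]
[nan nan  0. nan] [ 262.5   78.6 2550.    74.6]
t 15.95 tcp [475.  -36.  206.8] q [-0.69  0.35  1.72  0.66  1.54 -0.72] F [ 0.6 -0.1  0.9] w 0.121
[ 0.495 -0.33   0.308  0.086 -0.99  -0.186] rows 4
[ 0.354 -0.156  0.024  0.05  -0.574 -0.108] rows 2
--
  avg = a.mean(axis, **keepdims_kw)
  ret = um.true_divide(
<stdin>:15: RuntimeWarning: Degrees of freedom <= 0 for slice
  c *= np.true_divide(1, fact)
  c *= np.true_divide(1, fact)
<stdin>:15: RuntimeWarning: Mean of empty slice.
  ret = ret.dtype.type(ret / rcount)
```

Emit:
drive_tool(series="0.5 -0.33 0.31 0.09 -0.99 -0.19 0;0.5 -0.33 0.31 0.09 -0.99 -0.19 0;0.5 -0.33 0.31 0.09 -0.99 -0.19 0;0.5 -0.33 0.31 0.09 -0.99 -0.19 0;0.5 -0.33 0.31 0.09 -0.99 -0.19 0")

```text
time_s: 16.45
eef_pos: [446.6, 39.4, 223.2]
ee_rot: [-0.092, 0.716, 0.683, 0.11]
force: [0.2, -0.3, -0.2]
grip_width: 0.124
```

Emit:
drive_tool(series="0.35 -0.16 0.02 0.05 -0.57 -0.11 0;0.35 -0.16 0.02 0.05 -0.57 -0.11 0;0.35 -0.16 0.02 0.05 -0.57 -0.11 0;0.35 -0.16 0.02 0.05 -0.57 -0.11 0")

```text
time_s: 16.85
eef_pos: [429.1, 81.4, 231.8]
ee_rot: [-0.002, 0.705, 0.71, 0.001]
force: [-0.6, -0.7, -1.7]
grip_width: 0.124
```

```bash
python3 -c "
from place import *
plan(bgoal([490,225,190],93.6),bgoal([501.5,248,150],93.6))
"
```

```text
t 16.85 tcp [429.1  81.4 231.8] q [-0.08  0.12  1.74  0.    1.28 -0.09] F [-0.6 -0.7 -1.7] w 0.124
[ 0.849  0.318  0.278 -0.028 -0.99  -0.066] rows 4
[ 0.518  0.206 -0.091 -0.017 -0.589 -0.039] rows 2
--
[ 0.367  0.108  0.105 -0.     0.     0.   ] rows 1
--
```

Emit:
drive_tool(series="0.85 0.32 0.28 -0.03 -0.99 -0.07 0;0.85 0.32 0.28 -0.03 -0.99 -0.07 0;0.85 0.32 0.28 -0.03 -0.99 -0.07 0;0.85 0.32 0.28 -0.03 -0.99 -0.07 0;0.85 0.32 0.28 -0.03 -0.99 -0.07 0")

```text
time_s: 17.35
eef_pos: [466.4, 183.8, 196.3]
ee_rot: [0.175, 0.671, 0.701, -0.168]
force: [-0.4, -0.5, -0.4]
grip_width: 0.123
```

Emit:
drive_tool(series="0.52 0.21 -0.09 -0.02 -0.59 -0.04 0;0.52 0.21 -0.09 -0.02 -0.59 -0.04 0;0.52 0.21 -0.09 -0.02 -0.59 -0.04 0;0.52 0.21 -0.09 -0.02 -0.59 -0.04 0")

```text
time_s: 17.75
eef_pos: [489.2, 243.6, 175.6]
ee_rot: [0.276, 0.631, 0.675, -0.264]
force: [0.8, -0.4, -0.0]
grip_width: 0.126
```

```bash
python3 -c "
from place import *
plan(bgoal([501.5,248,150],93.6))
"
```

```text
t 17.75 tcp [489.2 243.6 175.6] q [ 0.54  0.68  1.28 -0.67  1.61  0.6 ] F [ 0.8 -0.4 -0. ] w 0.126
[ 0.35   0.107  0.076 -0.01  -0.005  0.012] rows 1
--
```

Emit:
drive_tool(series="0.2 0.06 0.04 -0.01 0 0.01 0;0.35 0.11 0.08 -0.01 -0.01 0.01 0;0.35 0.11 0.08 -0.01 -0.01 0.01 0;0.35 0.11 0.08 -0.01 -0.01 0.01 0;0.35 0.11 0.08 -0.01 -0.01 0.01 0")

```text
time_s: 18.25
eef_pos: [501.1, 266.4, 140.9]
ee_rot: [0.279, 0.633, 0.673, -0.262]
force: [-0.4, 0.6, -1.6]
grip_width: 0.127
```

Run:
```python
from place import *
plan(bgoal([501.5,248,150],93.6))
st=telemetry.sense();r=R.from_quat([*st['ee_rot'][1:],st['ee_rot'][0]]);p=np.array(st['eef_pos'])
C=p+r.apply(c);U=r.apply(u);print('rod est',C,U)
ims=[]
for n,z in(('top',0),('side',0),('wrist',0)):
    w=eyes.capture(n);save(w,n+'12');print(n,'rod ends pred',proj(w,C+50*U).round(1),proj(w,C-50*U).round(1),'barrel ends pred',proj(w,np.array([502,248,50])+55*U).round(1),proj(w,np.array([502,248,50])-55*U).round(1),[(np.round(d['rect'],0).tolist(),round(d['confidence'],2)) for d in nets.spot_in('follower_mid',w)[:1]+nets.spot_in('barrel_mid',w)[:1]])
t,s,w=[cv2.imread(f'pics/{n}12.png') for n in('top','side','wrist')]
A=cv2.resize(s[100:210,210:310],(300,330),interpolation=cv2.INTER_CUBIC);B=cv2.resize(w[60:,100:460],(360,360));D=cv2.resize(t[170:240,130:230],(300,210),interpolation=cv2.INTER_CUBIC)
I=np.zeros((560,800,3),np.uint8);I[:330,:300]=A;I[340:550,:300]=D;I[:360,310:670]=B
cv2.imwrite('pics/m12.png',I)
```

```text
t 18.25 tcp [501.1 266.4 140.9] q [ 0.56  0.77  1.22 -0.67  1.6   0.64] F [-0.4  0.6 -1.6] w 0.127
[ 0.017 -0.006  0.001  0.     0.001 -0.003] rows 1
--
rod est [502.32556737 246.69576185 151.5474914 ] [-6.17860406e-02  9.98079682e-01 -5.03426778e-04]
top rod ends pred [143.6 197.9] [185.3 194.8] barrel ends pred [150.2 204. ] [192.8 200.8] [([147.0, 196.0, 185.0, 201.0], 0.47), ([149.0, 196.0, 193.0, 209.0], 0.69)]
side rod ends pred [247.  134.2] [262.1 148.3] barrel ends pred [247.9 168.4] [264.  185.5] [([250.0, 137.0, 265.0, 150.0], 0.4), ([245.0, 167.0, 272.0, 193.0], 0.55)]
wrist rod ends pred [280.6 294.2] [279.4 336.9] barrel ends pred [279.7  66.1] [278.9 188.5] [([262.0, 274.0, 297.0, 342.0], 0.82), ([241.0, 42.0, 314.0, 207.0], 0.68)]
```

View pics/m12.png

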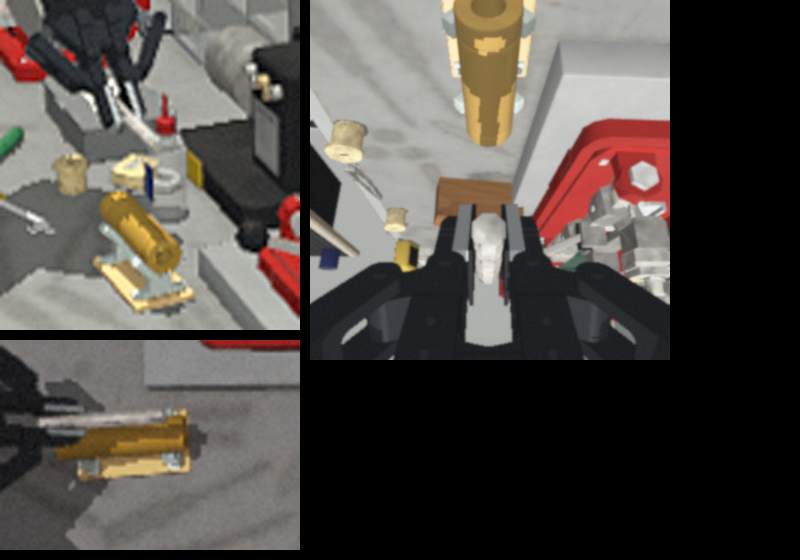

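Run:
```python
from h import *
t=cv2.imread('pics/top12.png').astype(int);s=cv2.imread('pics/side12.png').astype(int)
print('top');[print(u,(t[188:206,u].sum(1)//3).tolist()) for u in range(156,194,3)]
print('side');[print(v,(s[v,244:276].sum(1)//3).tolist()) for v in range(132,156,2)]
```

```text
top
156 [75, 70, 68, 77, 106, 108, 84, 132, 158, 160, 123, 83, 113, 113, 48, 52, 62, 66]
159 [79, 69, 69, 73, 67, 77, 107, 140, 159, 149, 134, 97, 63, 75, 73, 72, 75, 68]
162 [121, 120, 108, 72, 74, 76, 120, 161, 186, 155, 131, 82, 67, 70, 71, 75, 70, 69]
165 [117, 118, 123, 118, 116, 118, 130, 165, 181, 126, 123, 73, 63, 68, 70, 75, 73, 66]
168 [114, 119, 112, 116, 114, 119, 140, 184, 180, 113, 113, 68, 69, 67, 71, 73, 76, 74]
171 [118, 118, 125, 124, 117, 120, 140, 184, 176, 143, 93, 64, 70, 70, 74, 82, 110, 105]
174 [118, 122, 121, 118, 111, 118, 141, 173, 158, 131, 96, 66, 66, 69, 74, 81, 110, 100]
177 [117, 122, 120, 117, 115, 117, 147, 178, 171, 146, 98, 68, 61, 76, 82, 116, 108, 99]
180 [115, 121, 113, 111, 116, 140, 157, 152, 111, 122, 89, 70, 70, 78, 82, 110, 107, 96]
183 [107, 108, 120, 116, 113, 131, 173, 156, 97, 106, 99, 72, 78, 78, 81, 111, 104, 96]
186 [111, 111, 112, 112, 125, 156, 157, 111, 93, 97, 69, 73, 69, 71, 78, 109, 102, 89]
189 [105, 112, 111, 111, 110, 116, 123, 85, 90, 96, 65, 66, 77, 77, 84, 112, 107, 87]
192 [113, 115, 120, 106, 106, 105, 102, 103, 110, 1
[... 1201 characters left out ...]
, 189, 194, 205, 213, 165, 147, 157, 152, 157, 150, 192, 140, 71, 56, 59, 61, 61]
148 [99, 100, 100, 97, 97, 99, 100, 104, 102, 100, 101, 99, 99, 98, 109, 128, 171, 156, 152, 150, 149, 154, 151, 141, 134, 143, 159, 125, 67, 58, 61, 62]
150 [98, 98, 99, 98, 98, 98, 99, 99, 99, 92, 87, 89, 90, 91, 81, 100, 119, 133, 146, 138, 137, 141, 140, 139, 160, 160, 153, 157, 105, 80, 60, 56]
152 [90, 88, 88, 87, 88, 84, 81, 126, 159, 214, 226, 193, 192, 183, 181, 171, 169, 165, 166, 166, 166, 164, 160, 156, 153, 147, 145, 146, 104, 93, 111, 88]
154 [122, 160, 168, 167, 172, 199, 222, 224, 218, 210, 201, 202, 211, 186, 114, 152, 199, 204, 182, 153, 158, 165, 161, 157, 152, 146, 143, 144, 102, 83, 83, 98]
```

Emit:
drive_tool(series="0.03 -0.01 -0.03 0 0 0 0;0.03 -0.01 -0.03 0 0 0 0;0.03 -0.01 -0.03 0 0 0 0;0.03 -0.01 -0.03 0 0 0 0;0.03 -0.01 -0.03 0 0 0 0;0.03 -0.01 -0.03 0 0 0 0")

```text
time_s: 19.3
eef_pos: [499.1, 272.4, 139.0]
ee_rot: [0.28, 0.632, 0.673, -0.263]
force: [-0.0, -0.3, -1.0]
grip_width: 0.122
```

Run:
```python
from place import *
plan()
st=telemetry.sense();r=R.from_quat([*st['ee_rot'][1:],st['ee_rot'][0]]);p=np.array(st['eef_pos'])
print('rod est',p+r.apply(c),r.apply(u),np.abs(st['dq']).max())
t=eyes.capture('top');f=t['frame'].astype(int)
[print(u_,(f[190:202,u_].sum(1)//3).tolist()) for u_ in range(177,192,2)]
for n in('top','side'):
    w=eyes.capture(n);print(n,[(k,np.round(d['rect'],0).tolist(),round(d['confidence'],2)) for k in('barrel_mid','pen_mid','follower_mid') for d in nets.spot_in(k,w)[:1]])
print(ctrl.finish_job())
```

```text
t 19.3 tcp [499.1 272.4 139. ] q [ 0.57  0.78  1.21 -0.67  1.6   0.64] F [-0.  -0.3 -1. ] w 0.122
rod est [500.34889125 252.70531934 149.76700593] [-0.06352385  0.99796795 -0.00234622] 0.0018406528526569176
177 [121, 114, 114, 120, 138, 162, 161, 114, 119, 70, 72, 78]
179 [117, 112, 116, 111, 132, 168, 164, 122, 101, 65, 71, 72]
181 [119, 113, 106, 110, 134, 176, 159, 125, 94, 68, 72, 74]
183 [121, 114, 115, 133, 143, 101, 83, 98, 101, 76, 70, 73]
185 [114, 108, 116, 141, 158, 125, 92, 98, 103, 68, 70, 72]
187 [116, 111, 108, 114, 129, 92, 92, 95, 68, 67, 76, 71]
189 [109, 111, 109, 116, 128, 86, 92, 97, 68, 70, 78, 75]
191 [114, 112, 115, 152, 163, 102, 61, 56, 50, 59, 62, 61]
top [('barrel_mid', [148.0, 198.0, 193.0, 212.0], 0.74), ('pen_mid', [285.0, 177.0, 293.0, 190.0], 0.44), ('follower_mid', [144.0, 194.0, 180.0, 202.0], 0.48)]
side [('barrel_mid', [243.0, 166.0, 271.0, 196.0], 0.82), ('pen_mid', [316.0, 194.0, 324.0, 235.0], 0.57), ('follower_mid', [245.0, 134.0, 263.0, 152.0], 0.66)]
the job is handed in; nothing more can be done
None
```

I laid the barrel on its side in the V cradle and let go of it. I then drew the follower out of the holder and turned it level. The job was handed in at about 19.4 s, with the follower still gripped above the barrel.

- **Barrel:** pictures after release show it lying in both V supports. Its outline in the top, side and wrist views fits a centre near (502, 248, 50) mm, lined up with the cradle to within about 1–2 mm.
- **Follower:** the last check, from the arm pose, puts its centre near (500, 250, 150) mm. That is about 100 mm above the barrel's centre. It is level to about 0.2° by arm pose (about 1° allowing for how the rod sits in the grip) and parallel to the barrel. The wrist force was about 1 N, which suggests it touches nothing else.
- **Pen:** it was still detected standing in its hole.
- **Disagreement:** along the rod's length, the camera and the arm-based estimate differed by about 5 mm. I shifted the rod 5–6 mm to allow for this, so its lengthwise centring over the barrel is uncertain by a few millimetres. In the last top view the end of the rod was hard to tell from the background.

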